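Rake a pair of chopsticks into line on the board

ROBOT

A 6-joint arm with a two-finger parallel gripper is mounted at the origin on a cart in front of the work surface, level with it; the furniture and walls round the work are solid. World frame = base frame: x ahead of the robot, y to its left, z up, the work surface at z = 0. Lengths are in m, angles in rad, forces in N, time in s.
With the tool pointing down it reaches from about 0.25 to 0.775 m from the base axis. Payload 4 kg.
Tool frame: the origin (TCP) lies midway between the tips of the shut fingers; the grasp point (between the pads) lies 19 mm behind it (robot.tcp_to_grasp is the distance from the TCP to the grasp point, in m); z points along the fingers, y is the line along which they close (so a half turn about z gives the same grasp; the last joint's range is limited). The gripper opens to 94 mm and grips with 3 to 60 N. Pads are 16 mm wide; open, the fingers measure 119 mm over their backs; the gripper's body (75 mm by 177 mm) begins 78 mm behind the grasp point.
Start: joints at [1.02, 0.087, 1.371, -0, 1.684, -0.103], TCP at [0.238, 0.496, 0.206] pointing down, gripper open.
Joint ranges: [-3.1, 3.1], [-0.76, 2.03], [0.27, 2.55], [-1.08, 4.22], [0.17, 2.65], [-2.57, 2.57]. Speed limits (rad/s): [2.79, 2.79, 3.14, 3.14, 3.14, 3.14].

INTERFACE

Orientations are given as [roll, pitch, yaw] about the fixed x, y, z axes, in that order (R = Rz(yaw) Ry(pitch) Rx(roll)).
In Python, from bench import robot, viewer gives the robot as it stands. The module is installed in compiled form; this text tells all that it offers.
- The arm moves only by the shell command python3 -m handwheel 'ROWS' [OPENING]. ROWS is JSON, a list of rows, each a list of 6 numbers: the shift along the tool's x, y, z in units of 0.2 m (1.0 is 0.2 m), then the turn, a rotation vector about the tool's x, y, z in units of 30 degrees (1.0 is 30 degrees). In form: [[x, y, z, wx, wy, wz], ...]. A call has 1 to 10 rows; each row is the pose to reach, as a shift and turn from the pose commanded when the call began, along the tool's axes at that moment; what a row does not reach only later rows make up. A row lasts 1/12 s, in which the tool goes at most 41.7 mm and 7.16 degrees, less where a joint would pass 70% of its speed; a pose out of reach is approached as far as the arm can. A call with a number of a shift or a turn outside -1 to 1 is refused whole. A call with a gripper value outside its range is refused whole. OPENING is the gripper's target within -1 to 1 (shut at 1, half-way at 0, fully open at -1), set as the call begins (- or left out, the last holds). The fingers move at their own pace and stop on an object; the grip force is fixed at half the most. Time passes only in rows, so rows that repeat a pose let the fingers close. It gives the time, the measured TCP pose, the force, the opening and the grip force at its end, in the units of the state.
- robot.get_obs(): the state, without advancing time (a new reading comes with each control period).
- viewer.snapshot(name): name is "scene" or "top"; returns the picture (384x512x3 uint8, red, green, blue); there is no depth.
- viewer.calibration(name): a dict with "fx", "fy", "cx", "cy" (pixels), "k1" (the pictures are not rectified: a ray, as slopes to the right and down, at radius r is drawn at 1 + k1 r^2 times it, then the intrinsics apply), "R" (3x3) and "t" (3): a world point X has camera coordinates R X + t. Camera axes: x right, y down, z forward; pixel columns grow to the right and rows downward; lengths in m; the calibration is good to about 2 mm. A picture is of the moment at which its call begins. calibration takes no time and is no camera call.
- robot.close_job(): hands the job in; it is judged then, once.
The state is a dict: "time": time; "joint_positions": joint angles; "qvel": joint speeds; "joint_torque": joint torques, N m; "tool_pos": TCP position; "ee_rot": TCP orientation; "wrist_force": force on the tool from outside, world axes, zero at the start; "wrist_torque": the same for the moment, N m; "width": finger opening in m; "finger_force": force on a finger pad.
Only numpy, scipy, OpenCV 4.12 (cv2) and the standard library are available. Lean on these libraries where they do the work, as an engineer would, in place of code of your own. Each camera call takes 0.05 s, during which the arm holds its last target. There are 200 camera calls.

TASK

Take the small wooden rake by its blue handle and, using only the rake on them, comb the two scattered black chopsticks across the board until both lie flat side by side, parallel to the dark end rail and close up against it. Then draw the rake back and let it stand on its teeth on the open part of the board, about a hand's breadth or more clear of the chopsticks.

Things in the scene. Friction and masses are not known exactly. Their poses are not given: they have to be found in the camera images.
- rake: Loose wooden rake, 0.16 kg, standing teeth down on the board. Origin: centre of its underside (tooth tips); z up, y roughly to the rail. Head along x: 190 mm long, 36 deep (y); ten teeth 34 deep, 26 tall, gaps 8; top of head at z = 39. Blue flat-sided handle block on its middle, 44 (x) by 24 (y) mm, z = 38 to 89: grip it from above across the 24 mm.
- chopstick_1: Loose straight chopstick, black with red bands at one end, square section, 180 x 9 x 9 mm, 30 g, lying flat on the board between rake and rail. Origin: centre of its underside; it lies along its x.
- chopstick_2: The second chopstick, the same as chopstick_1: black with red bands, 180 x 9 x 9 mm, 30 g. Origin: centre of its underside; it lies along its x. Either chopstick may be the nearer to the rail.
- board: Brown chopping board, 220 (x) x 320 (y) x 21 mm, fixed. Origin: centre of its underside; top at z = 21 mm. Along x at its +y end (the robot's left) stands a fixed dark wood rail, 200 mm long, 14 wide, 14 tall, its inner face at y = +146 mm. The rake starts near the other end, y about -122 mm, the chopsticks between.
Not all that is in view belongs to the job. Of the things that look like the rake, the larger one is meant.

How it is judged:
On the way, in this order (a step that is already met when the one before it is completed fails the run):
1. the rake is held in the gripper and has been moved 40 mm from where it stood (contact force between the fingers and rake above 1 N and distance of rake from where it was at the start of the episode above 0.04 m), for 0.1 s.
2. with the rake still held, both chopsticks lie along the rail, within 34 mm of it and 10 degrees of parallel (contact force between the fingers and rake above 1 N and y of each of chopstick_1, chopstick_2 in the frame of board above 0.112 m and angle between the x axis of each of chopstick_1, chopstick_2 and the x axis of board, either way round below 0.175 rad), for 0.1 s.
At the end, for the whole second after the job is handed in: Both chopsticks rest flat on the board, neither on the other, centres within 34 mm of the rail's inner face, within 10 degrees of parallel to it; the rake stands released and upright (8 degrees) on its teeth on the board, its centre at least 76 mm from that face (y of chopstick_1 in the frame of board between 0.112 and 0.146 m and y of chopstick_2 in the frame of board between 0.112 and 0.146 m and angle between the x axis of each of chopstick_1, chopstick_2 and the x axis of board, either way round below 0.175 rad and z of each of chopstick_1, chopstick_2 in the frame of board below 0.026 m and y of rake in the frame of board between -0.16 and 0.07 m and x of rake in the frame of board between -0.11 and 0.11 m and z of rake in the frame of board between 0.015 and 0.027 m and angle between rake's own z axis and vertical below 0.15 rad and linear speed of each of rake, chopstick_1, chopstick_2 below 0.02 m/s and contact force between the fingers and rake below 0.1 N); the robot touches nothing.
It fails at once if the gripper or arm touches a chopstick instead of the rake doing so (contact force between any of the fingers, the arm and chopstick_1 above 0.3 N or contact force between any of the fingers, the arm and chopstick_2 above 0.3 N).
It also fails if it takes over 42 s, if anything falls off the work surface, if the arm or the gripper's body presses on something with over 40 N, if the wrist force passes 120 N, or if a joint passes its speed limit or range.

## Working session

There is one attempt and no reset: what is moved stays moved. The work goes in short steps, Python scripts to look and compute and a shell command to move; the robot and the scene stay as the last step left them, time stands still between calls to the robot, and variables do not carry over. Pictures are saved under pics/ and viewed, at most 10 in all, crops included, and the job is handed in when it is done.

```bash
mkdir -p pics
cat > h.py <<'E'
import numpy as np, cv2
from bench import robot, viewer
def snap(n,f,crop=None,s=1):
    im=viewer.snapshot(n)[:,:,::-1].copy()
    cv2.imwrite('pics/raw_'+f,im)
    if crop: x0,y0,x1,y1=crop; im=im[y0:y1,x0:x1]
    if s!=1: im=cv2.resize(im,None,fx=s,fy=s,interpolation=cv2.INTER_CUBIC)
    cv2.imwrite('pics/'+f,im)
def px2w(n,u,v,z):
    c=viewer.calibration(n); d=np.array([(u-c['cx'])/c['fx'],(v-c['cy'])/c['fy']]); a=d.copy()
    for _ in range(20): a=d/(1+c['k1']*(a@a))
    R=np.array(c['R']);t=np.array(c['t']); o=-R.T@t; r=R.T@np.array([a[0],a[1],1])
    return o+r*(z-o[2])/r[2]
E
python3 - <<'E'
from h import *
snap('top','a.png',None,1.5); snap('scene','b.png',None,1.5)
print(robot.get_obs()); print(viewer.calibration('top'))
E
```

```text
{'time': 0.1, 'joint_positions': array([ 1.01985470e+00,  8.78970724e-02,  1.37205692e+00, -5.44756962e-06,
        1.68357465e+00, -1.03122053e-01]), 'qvel': array([ 0.0004169 , -0.00169297, -0.00313068, -0.00053962,  0.001631  ,
       -0.00082407]), 'joint_torque': array([ 2.98603642e-03, -3.41252196e+01, -3.03301585e+01,  7.19824503e-02,
        3.04094155e-02, -8.80690823e-05]), 'tool_pos': array([0.2379203 , 0.49535602, 0.20443591]), 'ee_rot': array([-3.13966639e+00, -1.93904580e-04,  2.69377229e+00]), 'wrist_force': array([-0.14355832,  0.35966492, -0.34672429]), 'wrist_torque': array([-0.01774433, -0.04014539,  0.01326353]), 'finger_force': 0.0, 'width': 0.09402008610210105}
{'fx': 372.9052253983523, 'fy': 372.9052253983523, 'cx': 256.89069498315104, 'cy': 192.05707822608338, 'k1': 0.029243772927572832, 'R': array([[ 2.15084025e-02, -9.99768512e-01,  5.57502042e-04],
       [-9.75439517e-01, -2.11072662e-02, -2.19253809e-01],
       [ 2.19214822e-01,  4.17198965e-03, -9.75667698e-01]]), 't': array([0.11039363, 0.47911671, 0.79583266])}
```

View pics/a.png

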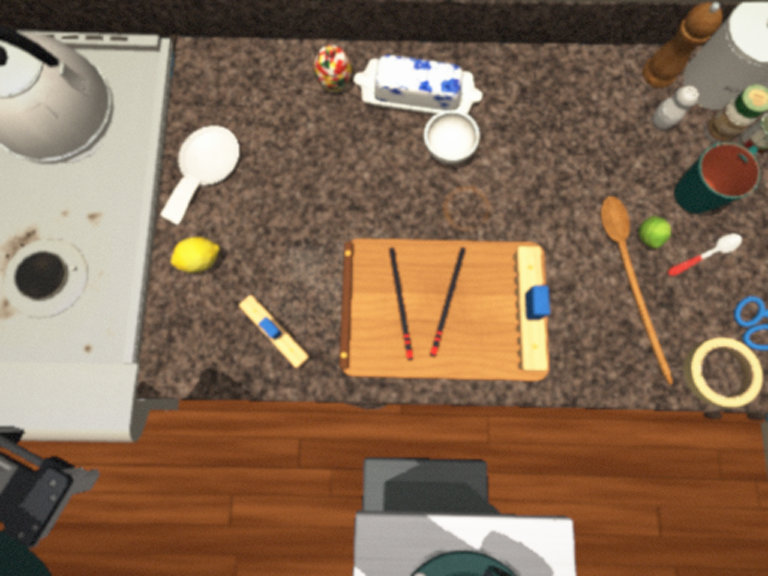

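View pics/b.png

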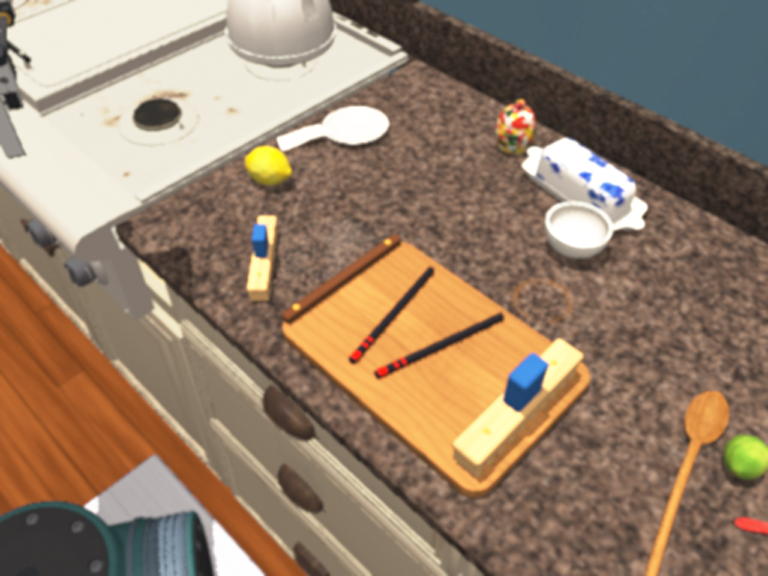

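The top view shows two rake-like things: a large one on the board (blue handle at about 538,300) and a small one off the board on the left (270,328). The chopsticks run (392,250)-(409,356) and (462,250)-(434,353), and the rail is at x≈348. I choose the large one on the board and check it in a close crop.

Run:
```python
import cv2
im=cv2.imread('pics/raw_a.png')[150:262,222:378]
cv2.imwrite('pics/c.png',cv2.resize(im,None,fx=5,fy=5,interpolation=cv2.INTER_CUBIC))
```

```text
(no output)
```

View pics/c.png

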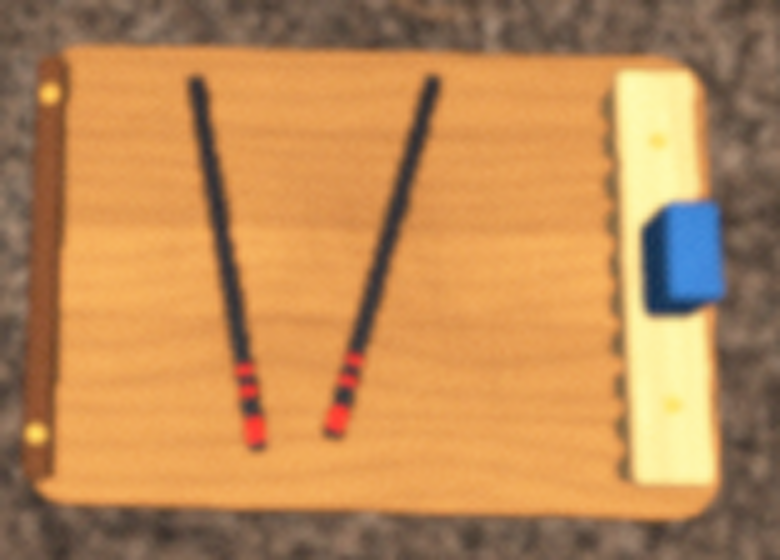

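The crop confirms the large ten-toothed rake, with the handle's top face at about (668..722, 203..299) in crop pixels. The head corners are (615,72), (697,70), (716,484) and (632,484). The chopstick ends are (197,78)-(257,447) and (433,80)-(334,434).

Run:
```python
from h import *
np.set_printoptions(precision=4,suppress=True)
P=lambda x,y,z:px2w('top',222+(x+.5)/5-.5,150+(y+.5)/5-.5,z)
for n,z,pts in [('handle',.110,[(668,202),(720,204),(723,300),(672,297)]),('head',.06,[(615,71),(697,70),(717,484),(632,485)]),
 ('ch',.0255,[(197,76),(257,449),(433,77),(334,437)]),('railinnertop',.035,[(67,60),(53,478)]),('board',.021,[(64,46),(690,57),(708,519),(40,499)])]:
    A=np.array([P(x,y,z) for x,y in pts]); print(n); print(A[:,:2]); print('mean',A.mean(0)[:2],[round(float(np.linalg.norm(A[i]-A[i-1])),4) for i in range(len(A))])
    d=A[-1]-A[0] if len(A)==4 else A[1]-A[0]; print('ang deg of line vs x',np.degrees(np.arctan2(d[1],d[0])))
from scipy.spatial.transform import Rotation as R
print(R.from_euler('xyz',robot.get_obs()['ee_rot']).as_matrix())
```

```text
handle
[[ 0.4728 -0.0877]
 [ 0.4724 -0.1096]
 [ 0.4312 -0.1091]
 [ 0.432  -0.0879]]
mean [ 0.4521 -0.0986] [0.0409, 0.0219, 0.0413, 0.0212]
ang deg of line vs x -179.74841997907498
head
[[ 0.5458 -0.079 ]
 [ 0.5471 -0.1164]
 [ 0.3588 -0.1176]
 [ 0.3575 -0.0806]]
mean [ 0.4523 -0.0984] [0.1884, 0.0375, 0.1883, 0.037]
ang deg of line vs x -179.4948248170583
ch
[[ 0.5498  0.1124]
 [ 0.3727  0.0816]
 [ 0.5518 -0.0004]
 [ 0.379   0.0464]]
mean [0.4633 0.06  ] [0.1832, 0.1798, 0.1969, 0.179]
ang deg of line vs x -158.88229254092445
railinnertop
[[0.5535 0.1742]
 [0.3568 0.1737]]
mean [0.4552 0.174 ] [0.1967, 0.1967]
ang deg of line vs x -179.8617159264738
board
[[ 0.5649  0.1769]
 [ 0.5657 -0.1244]
 [ 0.3461 -0.1239]
 [ 0.3483  0.1803]]
mean [0.4563 0.0272] [0.2166, 0.3013, 0.2196, 0.3042]
ang deg of line vs x 179.09602347932636
[[-0.9014  0.433  -0.001 ]
 [ 0.433   0.9014 -0.0017]
 [ 0.0002 -0.0019 -1.    ]]
```

```bash
python3 -m handwheel '[[-0.12,-0.12,0,0,0,0],[-0.25,-0.25,0,0,0,0],[-0.4,-0.4,0,0,0,0],[-0.55,-0.55,0,0,0,0],[-0.7,-0.7,0,0,0,0],[-0.85,-0.85,0,0,0,0],[-1,-1,0,0,0,0]]' -1
python3 -m handwheel '[[-0.15,-0.15,0,0,0,-0.1],[-0.3,-0.3,0,0,0,-0.25],[-0.45,-0.45,0,0,0,-0.4],[-0.6,-0.6,0,0,0,-0.55],[-0.75,-0.75,0,0,0,-0.7],[-0.9,-0.9,0,0,0,-0.87],[-1,-1,0,0,0,-0.87],[-1,-1,0,0,0,-0.87],[-1,-1,0,0,0,-0.87]]' -1
python3 -c "
from h import *
from scipy.spatial.transform import Rotation as R
o=robot.get_obs();print(o['joint_positions'],o['tool_pos']);print(R.from_euler('xyz',o['ee_rot']).as_matrix())"
```

```text
time: 0.68
tool_pos: [0.3304, 0.2306, 0.2051]
ee_rot: [-3.141, -0.0, 2.695]
wrist_force: [0.8, -0.6, 0.3]
width: 0.0941
finger_force: 0.0
time: 1.43
tool_pos: [0.4241, -0.0357, 0.2047]
ee_rot: [3.141, -0.002, -3.138]
wrist_force: [0.8, 0.8, -0.6]
width: 0.0941
finger_force: 0.0
[-2.17816049e-01 -1.92560347e-01  1.63915262e+00  4.25497619e-04
  1.69705524e+00 -1.79201384e+00] [ 0.42407549 -0.0357382   0.20466055]
[[-9.99992202e-01 -3.45378013e-03 -1.91509566e-03]
 [-3.45542487e-03  9.99993663e-01  8.56188823e-04]
 [ 1.91212643e-03  8.62799615e-04 -9.99997800e-01]]
```

```bash
python3 -m handwheel '[[-0.05,-0.12,0,0,0,0],[-0.1,-0.24,0,0,0,0],[-0.14,-0.315,0.05,0,0,0],[-0.14,-0.315,0.15,0,0,0],[-0.14,-0.315,0.28,0,0,0],[-0.14,-0.315,0.42,0,0,0],[-0.14,-0.315,0.55,0,0,0],[-0.14,-0.315,0.63,0,0,0],[-0.14,-0.315,0.663,0,0,0],[-0.14,-0.315,0.663,0,0,0]]' -1
python3 -c "
from h import *
snap('scene','d.png',(240,200,420,340),4)"
```

```text
time: 2.27
tool_pos: [0.4512, -0.0953, 0.071]
ee_rot: [3.14, -0.004, -3.132]
wrist_force: [-0.1, 0.6, 1.0]
width: 0.0941
finger_force: 0.0
```

View pics/d.png

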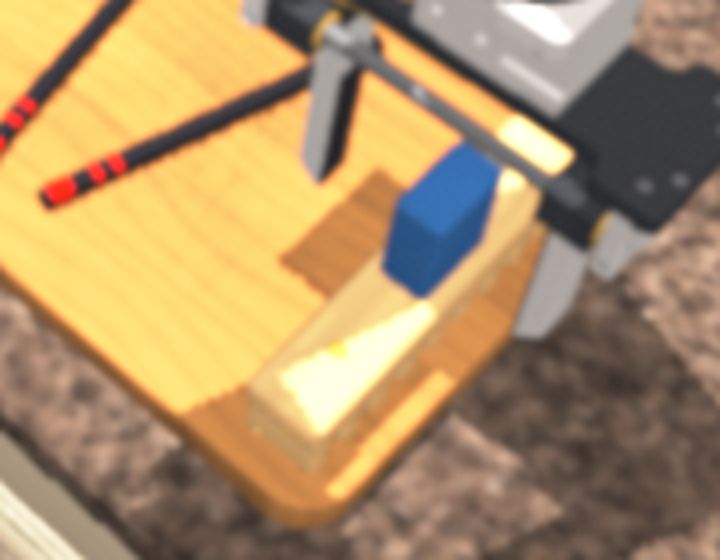

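The fingers straddle the blue handle at about (440,215), one on each side along y. Now I close the gripper.

```bash
python3 -m handwheel '[[0,0,0,0,0,0],[0,0,0,0,0,0],[0,0,0,0,0,0],[0,0,0,0,0,0],[0,0,0,0,0,0],[0,0,0,0,0,0],[0,0,0,0,0,0],[0,0,0,0,0,0],[0,0,0,0,0,0],[0,0,0,0,0,0]]' 1
python3 -m handwheel '[[0,0,-0.005,0,0,0],[0,0,-0.01,0,0,0],[0,0,-0.01,0,0,0]]'
```

```text
time: 3.15
tool_pos: [0.4527, -0.0972, 0.0728]
ee_rot: [3.141, -0.0, -3.134]
wrist_force: [0.1, 0.6, 0.7]
width: 0.0308
finger_force: 0.0
time: 3.4
tool_pos: [0.4526, -0.0971, 0.0747]
ee_rot: [3.141, -0.0, -3.134]
wrist_force: [-0.7, 0.0, -1.8]
width: 0.024
finger_force: 30.0
```

```bash
python3 -m handwheel '[[-0.01,0.03,0,0,0,0],[-0.02,0.07,0,0,0,0],[-0.03,0.12,0,0,0,0],[-0.04,0.17,0,0,0,0],[-0.04,0.22,0,0,0,0],[-0.04,0.27,0,0,0,0],[-0.04,0.3,0,0,0,0],[-0.04,0.33,0,0,0,0],[-0.04,0.36,0,0,0,0],[-0.04,0.39,0,0,0,0]]'
python3 -m handwheel '[[0,0.03,0,0,0,0],[0,0.06,0,0,0,0],[0,0.09,0,0,0,0],[0,0.12,0,0,0,0],[0,0.15,0,0,0,0],[0,0.18,0,0,0,0],[0,0.21,0,0,0,0],[0,0.24,0,0,0,0],[0,0.27,0,0,0,0],[0,0.3,0,0,0,0]]'
python3 -c "
from h import *
snap('scene','e.png',(180,140,400,300),3.5)"
```

```text
time: 4.23
tool_pos: [0.4602, -0.0186, 0.0749]
ee_rot: [-3.141, 0.0, -3.134]
wrist_force: [1.0, -0.1, -1.5]
width: 0.024
finger_force: 30.0
time: 5.07
tool_pos: [0.4597, 0.0415, 0.0749]
ee_rot: [3.142, 0.0, -3.134]
wrist_force: [0.3, 0.1, -1.6]
width: 0.0242
finger_force: 30.0
```

View pics/e.png

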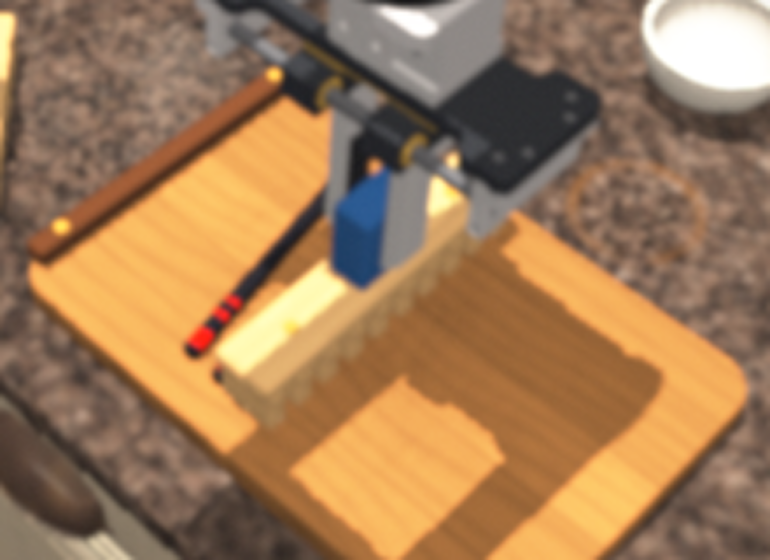

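Chopstick 2 lies against the teeth, with its end peeking out at (218,375). Chopstick 1 is just ahead, with its red end at (210,330). I continue the push.

```bash
python3 -m handwheel '[[0,0.03,0,0,0,0],[0,0.06,0,0,0,0],[0,0.09,0,0,0,0],[0,0.12,0,0,0,0],[0,0.15,0,0,0,0],[0,0.18,0,0,0,0],[0,0.21,0,0,0,0],[0,0.24,0,0,0,0],[0,0.27,0,0,0,0],[0,0.3,0,0,0,0]]'
python3 -m handwheel '[[0,0.02,0,0,0,0],[0,0.04,0,0,0,0],[0,0.06,0,0,0,0],[0,0.08,0,0,0,0],[0,0.1,0,0,0,0],[0,0.12,0,0,0,0],[0,0.13,0,0,0,0],[0,0.14,0,0,0,0],[0,0.15,0,0,0,0],[0,0.15,0,0,0,0]]'
python3 -c "
from h import *
snap('scene','f.png',(180,140,340,270),4)"
```

```text
time: 5.95
tool_pos: [0.4592, 0.1015, 0.0748]
ee_rot: [3.142, -0.0, -3.134]
wrist_force: [-0.0, -1.0, -1.0]
width: 0.0238
finger_force: 30.0
time: 6.78
tool_pos: [0.459, 0.1312, 0.0749]
ee_rot: [3.141, 0.0, -3.134]
wrist_force: [0.2, -0.8, -2.8]
width: 0.0241
finger_force: 30.0
```

View pics/f.png

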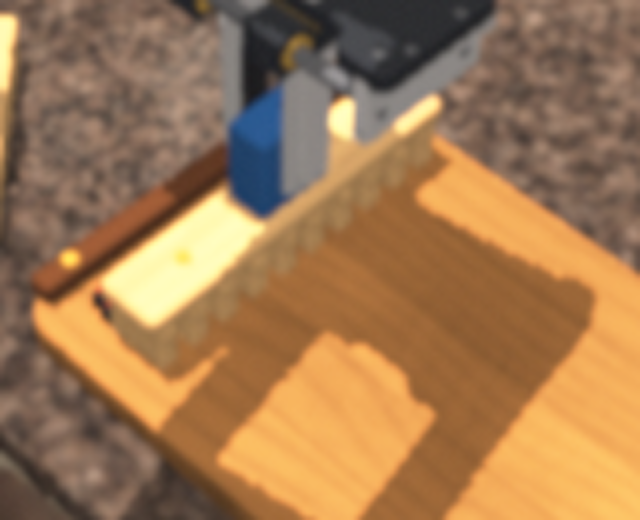

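The rake has the sticks close up to the rail; one stick end shows at (102,303). I press on gently for a few more millimetres and watch the force.

```bash
python3 -m handwheel '[[0,0.01,0,0,0,0],[0,0.02,0,0,0,0],[0,0.025,0,0,0,0],[0,0.025,0,0,0,0],[0,0.025,0,0,0,0]]'
```

```text
time: 7.25
tool_pos: [0.459, 0.136, 0.0749]
ee_rot: [3.141, 0.0, -3.134]
wrist_force: [0.3, 0.5, -1.2]
width: 0.0237
finger_force: 30.0
```

```bash
python3 -m handwheel '[[0,0.005,0,0,0,0],[0,0.01,0,0,0,0],[0,0.015,0,0,0,0],[0,0.015,0,0,0,0],[0,0.015,0,0,0,0]]'
python3 -m handwheel '[[0,-0.03,0,0,0,0],[0,-0.07,0,0,0,0],[0,-0.12,0,0,0,0],[0,-0.2,0,0,0,0],[0,-0.3,0,0,0,0],[0,-0.4,0,0,0,0],[0,-0.5,0,0,0,0],[0,-0.6,0,0,0,0],[0,-0.65,0,0,0,0],[0,-0.65,0,0,0,0]]'
python3 -c "
from h import *
snap('top','g.png',(222,150,378,262),5)"
```

```text
time: 7.67
tool_pos: [0.459, 0.1391, 0.0749]
ee_rot: [3.141, 0.0, -3.134]
wrist_force: [0.5, 0.2, -0.8]
width: 0.024
finger_force: 30.0
time: 8.5
tool_pos: [0.4599, 0.0066, 0.075]
ee_rot: [-3.141, 0.0, -3.138]
wrist_force: [-0.4, 0.1, -1.9]
width: 0.0239
finger_force: 30.0
```

View pics/g.png

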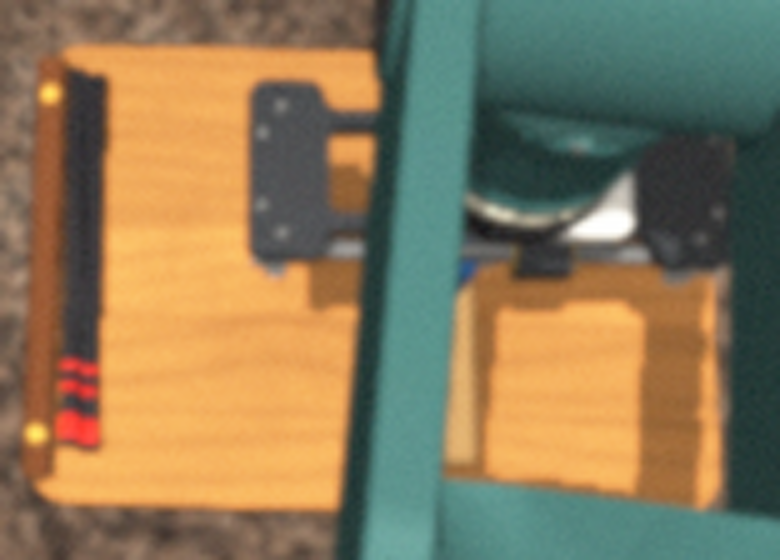

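Both sticks lie side by side against the rail at x≈65-103 in the crop, and the rake is well clear. I lower it and check the contact.

```bash
python3 -m handwheel '[[0,0,0.004,0,0,0],[0,0,0.008,0,0,0],[0,0,0.01,0,0,0],[0,0,0.01,0,0,0],[0,0,0.01,0,0,0]]'
```

```text
time: 8.97
tool_pos: [0.4601, 0.0095, 0.0737]
ee_rot: [3.141, 0.001, -3.133]
wrist_force: [-1.9, -1.3, 4.2]
width: 0.0236
finger_force: 30.0
```

Upward force appears, so the rake stands on the board. I release it and retreat upward.

```bash
python3 -m handwheel '[[0,0,0,0,0,0],[0,0,0,0,0,0],[0,0,0,0,0,0],[0,0,0,0,0,0],[0,0,0,0,0,0],[0,0,0,0,0,0],[0,0,0,0,0,0],[0,0,0,0,0,0],[0,0,0,0,0,0],[0,0,0,0,0,0]]' -1
python3 -m handwheel '[[0,0,-0.04,0,0,0],[0,0,-0.1,0,0,0],[0,0,-0.2,0,0,0],[0,0,-0.3,0,0,0],[0,0,-0.4,0,0,0],[0,0,-0.5,0,0,0],[0,0,-0.6,0,0,0],[0,0,-0.65,0,0,0],[0,0,-0.65,0,0,0],[0,0,-0.65,0,0,0]]'
python3 -c "
from h import *
snap('scene','i.png',(180,140,400,300),3.5)"
```

```text
time: 9.8
tool_pos: [0.4599, 0.0089, 0.0729]
ee_rot: [3.141, 0.0, -3.134]
wrist_force: [0.3, -0.5, -0.6]
width: 0.0865
finger_force: 0.0
time: 10.63
tool_pos: [0.4601, 0.0089, 0.2031]
ee_rot: [-3.142, 0.001, -3.134]
wrist_force: [0.6, -0.2, -0.4]
width: 0.0936
finger_force: 0.0
```

View pics/i.png

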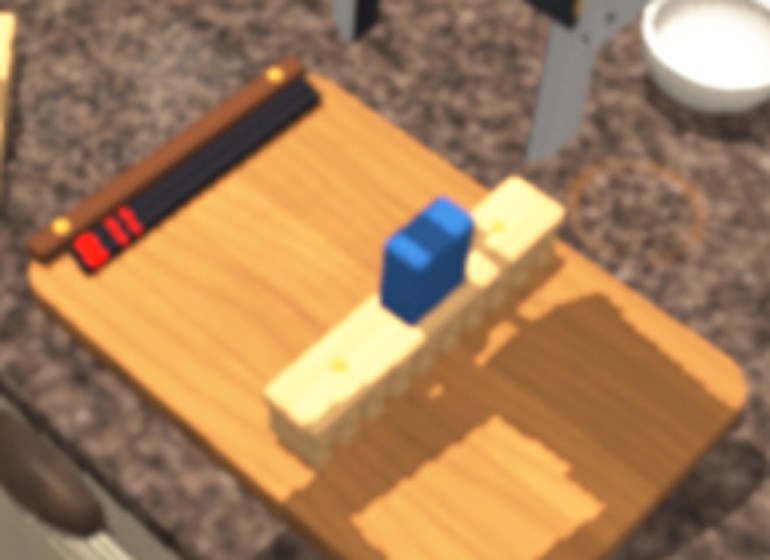

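The rake stands upright and free with its handle at (425,260), and both sticks lie flat at the rail around (200,170). I hand the job in.

```bash
python3 -c "
from bench import robot
print(robot.close_job())"
```

```text
the job is handed in; nothing more can be done
None
```

I handed the job in at about 10.7 s: in the last pictures both chopsticks lie flat side by side against the rail, and the rake stands released on its teeth at board y ≈ −0.02 m; no verdict came back.

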